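# Close the desk cable box under its lamp and power it up

### The arm

A 6-joint arm with a two-finger parallel gripper is mounted at the origin on the work surface. World frame = base frame: x ahead of the robot, y to its left, z up, the work surface at z = 0. Lengths are in mm, angles in rad, forces in N, time in s.
With the tool pointing down it reaches from about 350 to 775 mm from the base axis. Payload 7.3 kg.
Tool frame: the origin (TCP) lies midway between the tips of the shut fingers; the grasp point (between the pads) lies 19 mm behind it; z points along the fingers, y is the line along which they close (so a half turn about z gives the same grasp; the last joint's range is limited). The gripper opens to 92 mm and grips with 3 to 60 N. Pads are 19 mm wide; open, the fingers measure 130 mm over their backs; the gripper's body (75 mm by 190 mm) begins 47 mm behind the grasp point.
Start: joints at [-1.463, 0.342, 1.524, -0, 1.275, -0.146], TCP at [131.841, -508.196, 226.741] pointing down, gripper open.
Joint ranges: [-2.53, 2.53], [-0.77, 2.02], [0.04, 2.7], [-1, 4.14], [0.28, 2.66], [-3.11, 3.11]. Speed limits (rad/s): [2.57, 2.57, 3.14, 3.14, 3.14, 3.14].

### API

Orientations are given as [roll, pitch, yaw] about the fixed x, y, z axes, in that order (R = Rz(yaw) Ry(pitch) Rx(roll)).
In Python, from plant import monitor, optics, workorder gives the robot as it stands. The module is installed in compiled form; this text tells all that it offers.
- The arm moves only by the tool servo_tool, never from a script. Its arguments are lists of equal length, an entry for each row: "linear": the shift along the tool's x, y, z as a fraction of full scale, a list of three; "spin": the turn about the tool's z as a fraction of full scale. In form: {"linear": [[dx, dy, dz], ...], "spin": [spin, ...]}. A call has exactly 8 rows; each row shifts and turns the commanded pose from where the row before left it, along the tool's axes as they then stand; what a row does not reach is not made up. Full scale, the value 1, is 200 mm for a shift and 90 degrees for a turn. A row lasts 1/8 s, in which the tool goes at most 62.5 mm and 10.7 degrees, less where a joint would pass 70% of its speed; a pose out of reach is approached as far as the arm can. A call with a number of a shift or a turn outside -1 to 1 is refused whole. A call with a gripper value outside its range is refused whole. "hand" is the opening, from -1 (shut) to 1 (fully open), set as the call begins (left out, the last holds). The fingers move at their own pace and stop on an object; the grip force is fixed at half the most. Time passes only in rows, so rows that do not move let the fingers close, or fill a call up. It gives the time, the measured TCP pose, the force, the opening and the grip force at its end, in the units of the state.
- monitor.get_obs(): the state, without advancing time (a new reading comes with each control period).
- optics.capture(name): name is "scene" or "top"; returns a dict with "frame" (480x640x3 uint8, blue, green, red), "K" (3x3 intrinsics, pixels), "world_to_cam" (4x4, takes a point from world to camera coordinates). Camera axes: x right, y down, z forward; pixel columns grow to the right and rows downward; lengths in mm; the calibration is good to about 2 mm. A picture is of the moment at which its call begins. There is no depth.
- workorder.close_job(): hands the job in; it is judged then, once.
The state is a dict: "time": time; "joint_positions": joint angles; "dq": joint speeds; "tau": joint torques, N m; "tool_pos": TCP position; "tcp_rot": TCP orientation; "contact_force": force on the tool from outside, world axes, zero at the start; "moment": the same for the moment, N m; "grip_width": finger opening in mm; "finger_force": force on a finger pad.
Only numpy, scipy, OpenCV 4.12 (cv2) and the standard library are available. Lean on these libraries where they do the work, as an engineer would, in place of code of your own. Each camera call takes 0.05 s, during which the arm holds its last target. There are 200 camera calls.

### The job

Swing the lamp, by its red knob, right off the cable box to either side. Then fit every loose cover in a bay of the box, one to a bay: hook its yellow tongue under the blue lip and rotate the cover down until it lies flat and fully home. Swing the lamp back so that its head is over the middle of the box, let go, and last of all press the green power button right down and release it; leave the mouse, mug and plant alone.

Things in the scene. Friction and masses are not known exactly. Their poses are not given: they have to be found in the camera images.
- tray: white open cable box fixed to the desk, 140 (its x) x 308 mm (its y), three bays side by side along y; origin: centre of the underside, z up; -x side faces the robot (yaw within 0.15 rad). Covers rest on ledges 45 mm up, at both x ends of a bay. A bay is 128 mm long inside (x -64 to +64 mm), 96 mm or more wide; the far wall (+x) and the 4 mm walls between bays rise to 53 mm
- lip (a point): middle of the inner lower edge of the blue lip over the bays' -x wall, at x = -48 mm in the box's frame, axes as the box's. The lip reaches 16 mm in from the wall; underside 57 mm, top 63 mm above the desk: a slot 12 mm high over the ledge. Covers are too long to drop in flat: enter the tongue at about 18 degrees, far edge up, then rotate down; the fit is loose by 3 mm in x, 4 mm in y
- bay1 (a point): middle of the left (+y) bay, at the height of its ledges (45 mm above the desk), axes as the box's; a cover fully home has its origin here within the loose fit, its x axis along this one's
- bay2 (a point): middle of the middle bay, at the height of its ledges (45 mm above the desk), axes as the box's; a cover fully home has its origin here within the loose fit, its x axis along this one's
- bay3 (a point): middle of the right (-y) bay, at the height of its ledges (45 mm above the desk), axes as the box's; a cover fully home has its origin here within the loose fit, its x axis along this one's
- tray_mid (a point): middle of the cable box seen from above, 60 mm above the desk
- cover_a: loose cover, 122 (its x) x 88 mm (y): orange plate 8 mm thick; yellow tongue along its -x edge (20 mm of the length, 5 mm thick, undersides flush); about 0.12 kg. Black rib to pinch across the middle: 14 mm thick (x), 50 mm long (y), 8 to 40 mm above the underside. Origin: centre of the underside, z up. Covers are alike, fit any bay; two or three are present
- cover_b: loose cover, 122 (its x) x 88 mm (y): orange plate 8 mm thick; yellow tongue along its -x edge (20 mm of the length, 5 mm thick, undersides flush); about 0.12 kg. Black rib to pinch across the middle: 14 mm thick (x), 50 mm long (y), 8 to 40 mm above the underside. Origin: centre of the underside, z up. Covers are alike, fit any bay; two or three are present
- cover_c: loose cover, 122 (its x) x 88 mm (y): orange plate 8 mm thick; yellow tongue along its -x edge (20 mm of the length, 5 mm thick, undersides flush); about 0.12 kg. Black rib to pinch across the middle: 14 mm thick (x), 50 mm long (y), 8 to 40 mm above the underside. Origin: centre of the underside, z up. Covers are alike, fit any bay; two or three are present
- cover_a_tongue (a point): middle of the tongue's outer edge on cover_a: 61 mm along -x from the cover's origin, 2.5 mm above its underside
- cover_b_tongue (a point): middle of the tongue's outer edge on cover_b: 61 mm along -x from the cover's origin, 2.5 mm above its underside
- cover_c_tongue (a point): middle of the tongue's outer edge on cover_c: 61 mm along -x from the cover's origin, 2.5 mm above its underside
- lamp_arm (a joint): angle of the lamp arm about its upright post, rad, from -1.8 to 1.8; 0: the arm points along -x of its stand, out over the box; positive is anticlockwise from above (the head then goes to -y). Stiff hinge, about 1 N at the knob moves it; it stays where it is left
- lamp_knob (a point): middle of the red upright round knob on the lamp head, 20 mm across, spanning 200 to 250 mm above the desk (this point 225 mm); it lies 170 mm from the post's axis, above the middle of the grey round head (80 mm across, underside 177 mm above the desk)
- lamp_pivot (a point): point on the axis of the lamp's post, 195 mm above the desk, at the arm's height (post 16 mm thick, stand 96 mm across at the desk); x axis points away from the box
- power (a joint): travel of the power button, m: 0 up, 0.006 fully down; springs back; about 4 N presses it home
- power_top (a point): middle of the top of the round green power button, 32 mm across, on a 56 mm square block behind the box's far (+x) wall near its left end; 52 mm above the desk when up; it is pressed straight down, with closed fingers
- mouse: black computer mouse, 105 x 60 x 29 mm, bystander; origin at the centre of the underside
- mug: blue mug, 80 mm across, 95 mm high, bystander; origin at the centre of the underside
- plant: brass-coloured pot with a green plant, 96 mm across, about 145 mm high, bystander; origin at the centre of the underside
There are look-alikes about, which are no part of the job. What is shaped like the cover_a but purple or turquoise is not meant.

How it is judged:
By the outcome, as a careful person would: the job done as asked, in the order asked, and still so for the second after the job is handed in, with the robot touching nothing.
Of cover_a, cover_b, cover_c only 2 to 3 are there at a start; the rules pass over those that are not, and their reading is None.
At some moment in a run one of cover_a, cover_b, cover_c may be knocked a few centimetres aside while the robot is not near it.
Once in a run the grip may slacken for a moment while it holds something.
It also fails if it takes over 208 s, if anything falls off the work surface, if the arm or the gripper's body presses on something with over 40 N, if the wrist force passes 120 N, or if a joint passes its speed limit or range.

## Working session

There is one attempt and no reset: what is moved stays moved. The work goes in short steps, Python scripts to look and compute and a tool call to move; the robot and the scene stay as the last step left them, time stands still between calls to the robot, and variables do not carry over. Pictures are saved under pics/ and viewed, at most 14 in all, crops included, and the job is handed in when it is done.

Besides the shell and the picture viewer there is one more tool, called after "Call:" as name(argument=value, ...), one argument or row to a line, values as JSON. servo_tool: Moves the arm, as the interface text tells. Shift numbers are shares of 200 mm and turn numbers shares of 90 degrees, none past 1 either way. Its arguments: {"type":"object","properties":{"linear":{"type":"array","items":{"type":"array","items":{"type":"number","minimum":-1,"maximum":1}}},"spin":{"type":"array","items":{"type":"number","minimum":-1,"maximum":1}},"hand":{"type":"number"}},"required":["linear","spin"]}

```bash
mkdir -p pics; cat > h.py <<'E'
import numpy as np, cv2
from plant import monitor, optics, workorder
def cap(n):
    d=optics.capture(n); return d['frame'],np.array(d['K']),np.array(d['world_to_cam'])
def ray(K,T,uv,z):
    R,t=T[:3,:3],T[:3,3]; c=-R.T@t; d=R.T@np.linalg.inv(K)@np.array([uv[0],uv[1],1.]); return c+d*(z-c[2])/d[2]
def proj(K,T,p):
    q=K@(T[:3,:3]@np.array(p,float)+T[:3,3]); return q[:2]/q[2]
E
python3 - <<'E'
from h import *
for n in('top','scene'):
    f,K,T=cap(n); cv2.imwrite(f'pics/{n}0.png',f); print(n,K.round(1).tolist(),T.round(3).tolist(),(-T[:3,:3].T@T[:3,3]).round())
o=monitor.get_obs(); print(o)
E
```

```text
top [[435.0, 0.0, 319.2], [0.0, 435.0, 235.0], [0.0, 0.0, 1.0]] [[0.028, -0.999, 0.031, 72.285], [-0.986, -0.033, -0.162, 516.939], [0.163, -0.026, -0.986, 1325.572], [0.0, 0.0, 0.0, 1.0]] [ 291.  123. 1389.]
scene [[464.4, 0.0, 320.5], [0.0, 464.4, 237.3], [0.0, 0.0, 1.0]] [[0.629, 0.777, -0.001, -367.437], [0.418, -0.34, -0.842, -28.968], [-0.655, 0.53, -0.539, 1464.885], [0.0, 0.0, 0.0, 1.0]] [1203. -500.  765.]
{'time': 0.1, 'joint_positions': array([-1.46297860e+00,  3.42636953e-01,  1.52489603e+00, -3.70224486e-06,
        1.27535977e+00, -1.46028425e-01]), 'dq': array([ 0.00066001, -0.00177203, -0.00017118,  0.00161803, -0.00117654,
       -0.00033801]), 'tau': array([ 1.58278446e-03, -4.32006097e+01, -2.44693118e+01,  7.19959103e-02,
        5.26265160e-02, -4.66694041e-05]), 'tool_pos': array([ 131.81168972, -507.83340227,  226.13168288]), 'tcp_rot': array([-3.14030587e+00, -1.85675399e-04,  2.53847116e-01]), 'contact_force': array([-0.8464413 , -0.25822834,  0.21898022]), 'moment': array([ 0.01945242, -0.03241823, -0.03502658]), 'finger_force': 0.0, 'grip_width': 92.11796008358756}
```

View pics/top0.png

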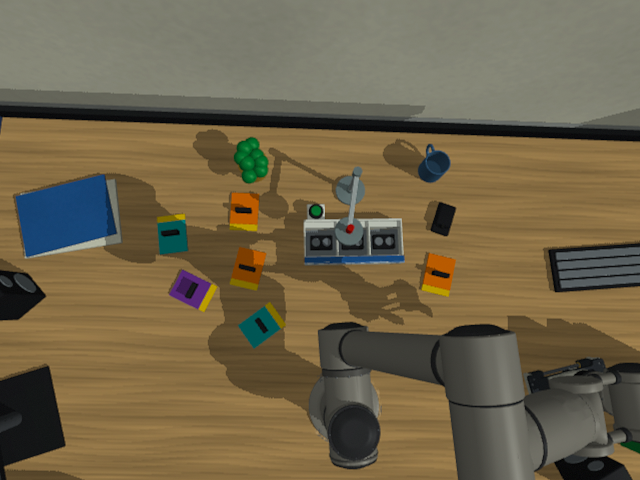

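View pics/scene0.png

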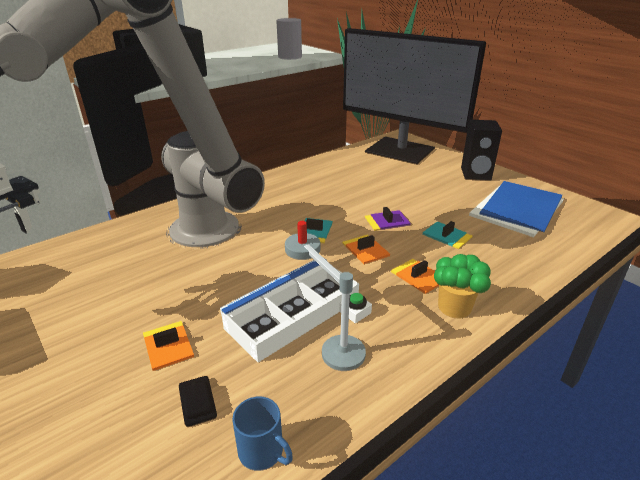

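The top view shows three orange covers, at (245,211), (249,268) and (438,273). The turquoise ones at (172,235) and (262,325) and the purple one at (192,290) are look-alikes. The lamp knob is at (350,229), the box centre at about (353,242), the button at (316,212) and the post at (356,173). I'll confirm in an enlarged crop and measure.

```bash
cat >> h.py <<'E'
def hsv(f,lo,hi): return cv2.inRange(cv2.cvtColor(f,cv2.COLOR_BGR2HSV),np.array(lo),np.array(hi))
C=dict(orange=((6,150,90),(18,255,255)),yellow=((22,150,90),(33,255,255)),red=((0,170,80),(4,255,255)),blue=((105,150,60),(120,255,255)),green=((50,120,60),(75,255,255)))
def blobs(m,amin=20):
    cs,_=cv2.findContours(m,cv2.RETR_EXTERNAL,cv2.CHAIN_APPROX_NONE); return sorted([c for c in cs if cv2.contourArea(c)>=amin],key=cv2.contourArea,reverse=True)
def cen(c): M=cv2.moments(c); return np.array([M['m10'],M['m01']])/M['m00']
def covers(f,K,T,amin=150):
    """orange plates: 4 corners of orange+yellow blob cast to z=8, centre, yaw of +x (away from tongue)"""
    out=[]; mo=hsv(f,*C['orange']); my=hsv(f,*C['yellow'])
    m=cv2.morphologyEx(mo|my,cv2.MORPH_CLOSE,np.ones((3,3)))
    for c in blobs(m,amin):
        one=np.zeros_like(m); cv2.drawContours(one,[c],-1,255,-1)
        if (one&mo).sum()/255<60: continue
        P=np.array([ray(K,T,p,6)[:2] for p in c[:,0]],np.float32)
        r=cv2.minAreaRect(P); y=[ray(K,T,q,5)[:2] for q in np.argwhere(one&my)[:,::-1]]
        bx=cv2.boxPoints(r); e=bx[1]-bx[0]; e2=bx[2]-bx[1]; e=e if np.hypot(*e)>np.hypot(*e2) else e2
        cc=np.array(r[0]); e=e/np.hypot(*e)
        if len(y) and e@(np.mean(y,0)-cc)>0: e=-e
        out.append((cen(c).round(1),cc.round(1),np.round(r[1],0),round(float(np.arctan2(e[1],e[0])),3)))
    return out
E
python3 - <<'E'
from h import *
F={}
for n in('top','scene'):
    f,K,T=F[n]=cap(n); print(n)
    for c in covers(f,K,T): print(' cover',*c)
    for k in('red','green','blue'):
        for b in blobs(hsv(f,*C[k]),12)[:4]: print(' ',k,cen(b).round(1),cv2.contourArea(b),cv2.boundingRect(b))
f,K,T=F['top']
def tri(a,b):
    A=[];
    for (n,uv) in (('top',a),('scene',b)):
        _,K,T=F[n]; P=K@T[:3]; A+= [uv[0]*P[2]-P[0],uv[1]*P[2]-P[1]]
    return np.linalg.svd(np.array(A))[2][-1]
cv2.imwrite('pics/crop1.png',np.vstack([cv2.resize(f[180:300,140:480],None,fx=2.3,fy=2.3,interpolation=cv2.INTER_CUBIC),cv2.resize(F['scene'][0][210:375,130:480],(782,300),interpolation=cv2.INTER_CUBIC)]))
E
```

```text
top
 cover [247.5 268.1] [407.  311.3] [ 92. 125.] -0.196
 cover [438.2 274.3] [ 405.9 -297.9] [ 93. 126.] -0.215
 cover [243.8 211.3] [590.2 333.6] [ 93. 128.] -0.01
  red [350.  227.8] 30.5 (347, 225, 7, 8)
  green [250.8 159.7] 977.5 (234, 137, 34, 46)
  green [315.6 210.3] 67.5 (311, 206, 10, 10)
  blue [ 65.2 215. ] 5382.5 (16, 175, 100, 81)
  blue [354.7 258.9] 409.5 (305, 256, 99, 7)
scene
 cover [529.1  81. ] [-1411.8  3576. ] [4051. 6360.] -0.694
 cover [167.4 345.4] [ 408.7 -297.4] [ 89. 129.] -0.216
 cover [416.3 276.6] [593.3 333.3] [100. 128.] -0.01
 cover [366.3 251. ] [410.5 310.3] [ 96. 130.] -0.199
 cover [355. 129.] [-393.8 1016.2] [100. 446.] -0.727
 cover [463.5 305.5] [739.3 327.2] [ 49. 122.] -1.177
  red [301.9 231.6] 162.0 (298, 221, 9, 22)
  green [463.  272.3] 1536.0 (434, 254, 57, 38)
  green [356. 298.] 98.5 (350, 293, 13, 11)
  green [410.3  22.4] 19.0 (405, 13, 10, 20)
  blue [522.8 204.6] 2234.5 (481, 181, 81, 50)
  blue [255.8 293.8] 270.5 (222, 275, 69, 38)
```

View pics/crop1.png

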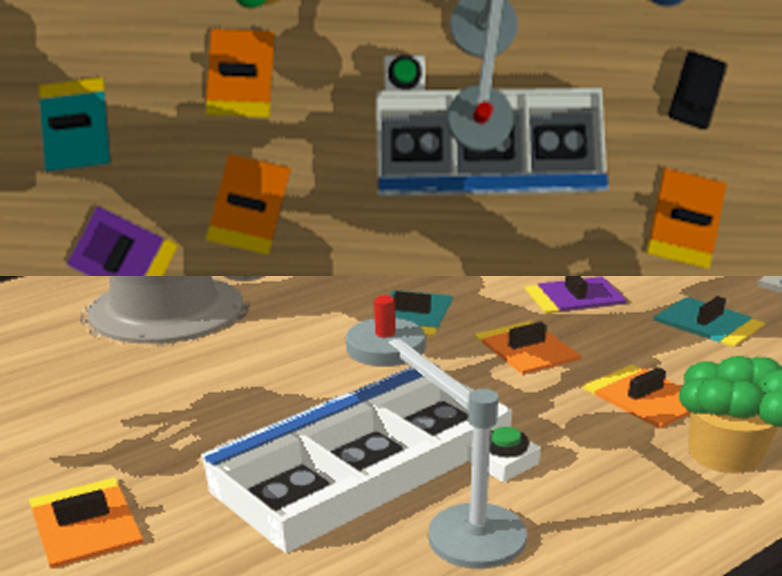

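The crop shows the orange covers with yellow tongues at (244,211), (248,268) and (438,274), each with a black rib. The two views agree to about 3 mm. Next I'll measure the box, lamp and button.

```bash
cat >> h.py <<'E'
def tri(F,a,b):
    A=[]
    for n,uv in (('top',a),('scene',b)):
        _,K,T=F[n]; P=K@T[:3]; A+=[uv[0]*P[2]-P[0],uv[1]*P[2]-P[1]]
    v=np.linalg.svd(np.array(A))[2][-1]; return v[:3]/v[3]
E
python3 - <<'E'
from h import *
F={n:cap(n) for n in('top','scene')}
for n in F:
    f,K,T=F[n]
    for b in blobs(hsv(f,*C['blue']),100):
        if n=='top' and cen(b)[0]<200 or n=='scene' and cen(b)[0]>400: continue
        P=np.array([ray(K,T,p,62)[:2] for p in b[:,0]],np.float32); r=cv2.minAreaRect(P); print(n,'lip',r,cv2.boxPoints(r).round(0).tolist())
    w=cv2.inRange(cv2.cvtColor(f,cv2.COLOR_BGR2HSV),(0,0,110),(180,40,255))
    roi=np.zeros_like(w)
    if n=='top': roi[212:268,295:412]=255
    else: roi[255:360,215:365]=255
    cv2.imwrite(f'pics/w_{n}.png',cv2.resize(w&roi,None,fx=1,fy=1))
    b=blobs(w&roi,50)[0]; P=np.array([ray(K,T,p,53)[:2] for p in b[:,0]],np.float32); r=cv2.minAreaRect(P); print(n,'white',r,cv2.boundingRect(b))
    print(n,'button@52',ray(K,T,cen(blobs(hsv(f,*C['green']),50)[1]),52).round(1))
print('knob',tri(F,(350,227.8),(301.9,231.6)).round(1),'btn',tri(F,(315.6,210.3),(356,298)).round(1))
for n,uv in (('top',(350,227.8)),('scene',(301.9,231.6))): print(ray(F[n][1],F[n][2],uv,228).round(1))
# post: horizontal edges in scene at the desk stand; grey disc
f,K,T=F['scene']; print('post scene x346 row 320->', [ray(K,T,(344,352),8).round(0)]); f,K,T=F['top']; print(ray(K,T,(350,189),8).round(0), ray(K,T,(356.5,172),205).round(0))
f,K,T=F['top']
for p in[(x,y) for x,y in((480,0),)]: print(proj(K,T,[*p,60]))
# white far-rim fit in top: first white row in each column
for n in ('top',):
    f,K,T=F[n]; w=cv2.inRange(cv2.cvtColor(f,cv2.COLOR_BGR2HSV),(0,0,110),(180,40,255)); 
    pts=[]
    for c in list(range(326,340))+list(range(365,400)):
        r=np.flatnonzero(w[214:240,c]); 
        if len(r): pts.append(ray(K,T,(c,214+r[0]-.5),53)[:2])
    pts=np.array(pts); q=np.polyfit(pts[:,1],pts[:,0],1); print('far rim outer x at y=0, slope',q, np.abs(pts[:,0]-np.polyval(q,pts[:,1])).max())
E
```

```text
top lip ((439.3719482421875, -21.112823486328125), (17.62993621826172, 302.5896911621094), 2.84812331199646) [[423.0, 130.0], [438.0, -173.0], [456.0, -172.0], [441.0, 130.0]]
top white ((514.611083984375, -100.29743194580078), (115.31424713134766, 142.21881103515625), 3.62020206451416) (356, 218, 47, 38)
top button@52 [591.1 101.6  52. ]
scene lip ((443.3818664550781, -74.64627838134766), (16.906322479248047, 198.37171936035156), 2.8572309017181396) [[430.0, 24.0], [440.0, -174.0], [457.0, -173.0], [447.0, 25.0]]
scene white ((574.226318359375, -15.33050537109375), (335.9449157714844, 357.5809020996094), 7.530398845672607) (220, 255, 145, 105)
scene button@52 [596.7  97.7  52. ]
knob [506.5  10.1 227.9] btn [592.2 101.9  47. ]
[506.2   9.8 228. ]
[506.9  10.3 228. ]
post scene x346 row 320-> [array([676.,  -9.,   8.])]
[676. -10.   8.] [672.  -8. 205.]
[347.55881861 245.96462378]
far rim outer x at y=0, slope [-4.15705968e-02  5.68150260e+02] 2.24501033193701
```

Call:
servo_tool(
  linear=[
    [0.154, -0.127, -0.05],
    [0.154, -0.127, -0.05],
    [0.154, -0.127, -0.05],
    [0.154, -0.127, -0.05],
    [0.154, -0.127, -0.05],
    [0.154, -0.127, 0],
    [0.154, -0.127, 0],
    [0.154, -0.127, 0],
  ],
  spin=[0.03, 0.03, 0.03, 0.03, 0.03, 0.03, 0.03, 0.022],
  hand=1,
)

```text
time: 1.3
tool_pos: [358.8, -284.3, 276.9]
tcp_rot: [3.141, -0.0, -0.112]
contact_force: [0.3, -0.2, -0.0]
grip_width: 92.2
finger_force: 0.0
```

Call:
servo_tool(
  linear=[
    [0.081, -0.22, 0],
    [0.081, -0.22, 0],
    [0.081, -0.22, 0],
    [0.081, -0.22, 0],
    [0.081, -0.22, 0],
    [0.082, -0.22, 0],
    [0.082, -0.225, 0],
    [0, 0, 0],
  ],
  spin=[0, 0, 0, 0, 0, 0, 0, 0],
)

```text
time: 2.3
tool_pos: [505.8, 11.9, 276.3]
tcp_rot: [-3.141, 0.0, -0.106]
contact_force: [-0.4, 0.3, 0.1]
grip_width: 91.9
finger_force: 0.0
```

Call:
servo_tool(
  linear=[
    [0, 0, 0.1],
    [0, 0, 0.1],
    [0, 0, 0.1],
    [0, 0, 0.02],
    [0, 0, 0],
    [0, 0, 0],
    [0, 0, 0],
    [0, 0, 0],
  ],
  spin=[0, 0, 0, 0, 0, 0, 0, 0],
)

```text
time: 3.3
tool_pos: [505.3, 9.3, 213.0]
tcp_rot: [3.141, -0.001, -0.111]
contact_force: [0.1, -0.1, 0.4]
grip_width: 91.5
finger_force: 0.0
```

Call:
servo_tool(
  linear=[
    [0, 0, 0],
    [0, 0, 0],
    [0, 0, 0],
    [0, 0, 0],
    [0, 0, 0],
    [0, 0, 0],
    [0, 0, 0],
    [0, 0, 0],
  ],
  spin=[0, 0, 0, 0, 0, 0, 0, 0],
  hand=-1,
)

```text
time: 4.3
tool_pos: [505.0, 9.4, 212.7]
tcp_rot: [-3.141, 0.0, -0.111]
contact_force: [-0.6, 1.0, -0.4]
grip_width: 19.2
finger_force: 30.0
```

Knob held. Now the arc.

Call:
servo_tool(
  linear=[
    [0.004, 0.085, 0],
    [0.004, 0.085, 0],
    [0.004, 0.085, 0],
    [0.004, 0.085, 0],
    [0.004, 0.085, 0],
    [0.004, 0.085, 0],
    [0.004, 0.085, 0],
    [0.004, 0.085, 0],
  ],
  spin=[-0.064, -0.064, -0.064, -0.064, -0.064, -0.064, -0.064, -0.064],
)

```text
time: 5.3
tool_pos: [543.5, -117.6, 212.7]
tcp_rot: [-3.141, -0.001, 0.697]
contact_force: [3.9, 3.6, -0.7]
grip_width: 19.4
finger_force: 30.0
```

Call:
servo_tool(
  linear=[
    [0.004, 0.085, 0],
    [0.004, 0.085, 0],
    [0.004, 0.085, 0],
    [0.004, 0.085, 0],
    [0.004, 0.085, 0],
    [0.004, 0.085, 0],
    [0.004, 0.085, 0],
    [0.004, 0.085, 0],
  ],
  spin=[-0.064, -0.064, -0.064, -0.064, -0.064, -0.064, -0.064, -0.064],
)

```text
time: 6.3
tool_pos: [661.1, -177.6, 212.7]
tcp_rot: [-3.141, -0.002, 1.502]
contact_force: [0.4, 5.2, 3.3]
grip_width: 19.2
finger_force: 30.0
```

Call:
servo_tool(
  linear=[
    [0, 0, 0],
    [0, 0, 0],
    [0, 0, 0],
    [0, 0, 0],
    [0, 0, 0],
    [0, 0, 0],
    [0, 0, -0.1],
    [0, 0, -0.2],
  ],
  spin=[0, 0, 0, 0, 0, 0, 0, 0],
  hand=1,
)

```text
time: 7.3
tool_pos: [659.7, -178.5, 271.4]
tcp_rot: [-3.137, -0.001, 1.498]
contact_force: [-0.4, -0.4, -0.4]
grip_width: 91.1
finger_force: 0.0
```

```bash
cat >> h.py <<'E'
def plan(x,y,z,yaw):
    "total shift in tool units from here (tool axes now), total spin"
    o=monitor.get_obs(); p=o['tool_pos']; w=o['tcp_rot'][2]; X,Y,Z=np.array([x,y,z])-p; c,s=np.cos(w),np.sin(w)
    dw=(yaw-w+np.pi)%(2*np.pi)-np.pi
    print('from',p.round(1),round(w,3),'lin',np.round([(c*X+s*Y)/200,(s*X-c*Y)/200,-Z/200],4),'spin',round(-dw/(np.pi/2),4))
E
python3 - <<'E'
from h import *
F={n:cap(n) for n in('top','scene')}
for n in F:
    f,K,T=F[n]
    for c in covers(f,K,T)[:5]: print(n,*c)
    print(n,'red',[cen(b).round(1) for b in blobs(hsv(f,*C['red']),12)])
# rim after lamp is away (top): outer white silhouette
f,K,T=F['top']; w=cv2.inRange(cv2.cvtColor(f,cv2.COLOR_BGR2HSV),(0,0,110),(180,40,255))
cv2.imwrite('pics/t2.png',cv2.resize(f[180:290,230:460],None,fx=3.4,fy=3.4,interpolation=cv2.INTER_CUBIC))
E
```

```text
top [247.4 268.1] [406.9 311.6] [ 93. 125.] -0.2
top [243.7 211.3] [590.5 333.7] [ 93. 127.] -0.01
top [447.8 271.9] [ 413.  -326.8] [ 43. 100.] -0.266
top red []
scene [531.3  81.7] [-1348.7  3651.7] [3854. 6360.] -0.694
scene [167.4 345.4] [ 408.7 -297.4] [ 89. 129.] -0.216
scene [416.2 276.6] [593.  332.5] [ 98. 127.] -0.01
scene [366.1 250.8] [410.3 310.7] [ 97. 130.] -0.197
scene [355.  128.8] [-394.  1016.4] [100. 446.] -0.727
scene red [array([269.7, 304.9])]
```

View pics/t2.png

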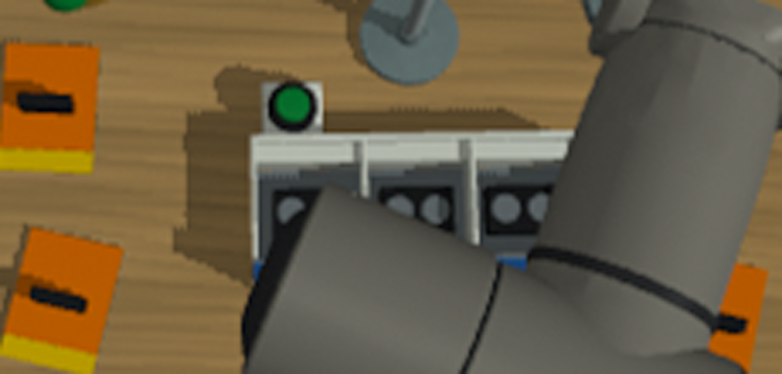

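Call:
servo_tool(
  linear=[
    [0, 0, -0.05],
    [0, 0, -0.05],
    [0, 0, 0],
    [0, 0, 0],
    [0, 0, 0],
    [0, 0, 0],
    [0, 0, 0],
    [0, 0, 0],
  ],
  spin=[0.108, 0.108, 0.108, 0.108, 0.108, 0.108, 0.108, 0.108],
)

```text
time: 8.4
tool_pos: [660.4, -178.8, 292.1]
tcp_rot: [-3.141, 0.001, 0.135]
contact_force: [0.5, -0.0, -0.1]
grip_width: 92.4
finger_force: 0.0
```

Call:
servo_tool(
  linear=[
    [0, 0, 0],
    [0, 0, 0],
    [0, 0, 0],
    [0, 0, 0],
    [0, 0, 0],
    [0, 0, 0],
    [0, 0, 0],
    [0, 0, 0],
  ],
  spin=[0.108, 0.108, 0, 0, 0, 0, 0, 0],
)

```text
time: 9.4
tool_pos: [660.5, -178.8, 292.7]
tcp_rot: [3.141, -0.0, -0.198]
contact_force: [-0.2, -0.4, -0.1]
grip_width: 91.5
finger_force: 0.0
```

```bash
python3 -c "
from h import *
plan(409,311,150,-.198)"
```

```text
from [ 660.5 -178.8  292.7] -0.198 lin [-1.7155 -2.1532  0.7135] spin -0.0002
```

Call:
servo_tool(
  linear=[
    [-0.143, -0.1795, 0],
    [-0.143, -0.1795, 0],
    [-0.143, -0.1795, 0],
    [-0.143, -0.1795, 0],
    [-0.143, -0.1795, 0],
    [-0.143, -0.1795, 0],
    [-0.143, -0.1795, 0],
    [-0.143, -0.1795, 0],
  ],
  spin=[0, 0, 0, 0, 0, 0, 0, 0],
)

```text
time: 10.4
tool_pos: [492.1, 149.1, 292.9]
tcp_rot: [-3.141, -0.001, -0.199]
contact_force: [0.5, 0.9, -0.2]
grip_width: 91.8
finger_force: 0.0
```

Call:
servo_tool(
  linear=[
    [-0.143, -0.1795, 0],
    [-0.143, -0.1795, 0],
    [-0.143, -0.1795, 0],
    [-0.143, -0.1795, 0],
    [0, 0, 0.178],
    [0, 0, 0.178],
    [0, 0, 0.178],
    [0, 0, 0.178],
  ],
  spin=[0, 0, 0, 0, 0, 0, 0, 0],
)

```text
time: 11.4
tool_pos: [409.1, 311.4, 149.5]
tcp_rot: [-3.141, -0.001, -0.198]
contact_force: [-0.1, 0.4, 0.1]
grip_width: 91.7
finger_force: 0.0
```

```bash
python3 - <<'E'
from h import *
for n in('top','scene'):
    f,K,T=cap(n)
    for c in covers(f,K,T):
        if 100<c[1][0]<700: print(n,*c)
    cv2.imwrite(f'pics/{n}3.png',f)
plan(409,311,14,-.198)
E
```

```text
top [438.2 274.3] [ 406.  -297.7] [ 94. 126.] -0.214
top [245.1 208.8] [591.6 333.7] [ 93. 125.] -0.01
top [239.3 278.8] [368.8 329.6] [72. 43.] -1.758
scene [167.4 345.4] [ 408.7 -297.4] [ 89. 129.] -0.216
scene [416.2 276.6] [593.3 332.2] [ 99. 128.] -0.012
scene [366.1 250.8] [410.4 310.5] [ 97. 130.] -0.189
from [407.  310.1 147.2] -0.198 lin [ 0.009  -0.0064  0.6659] spin -0.0003
```

Call:
servo_tool(
  linear=[
    [0.005, 0, 0.15],
    [0, 0, 0.15],
    [0, 0, 0.15],
    [0, 0, 0.1],
    [0, 0, 0.07],
    [0, 0, 0.05],
    [0, 0, 0],
    [0, 0, 0],
  ],
  spin=[0, 0, 0, 0, 0, 0, 0, 0],
)

```text
time: 12.5
tool_pos: [410.5, 311.3, 16.9]
tcp_rot: [-3.141, -0.001, -0.199]
contact_force: [-1.0, -0.3, 0.5]
grip_width: 91.5
finger_force: 0.0
```

Call:
servo_tool(
  linear=[
    [0, 0, 0],
    [0, 0, 0],
    [0, 0, 0],
    [0, 0, 0],
    [0, 0, 0],
    [0, 0, 0],
    [0, 0, 0],
    [0, 0, 0],
  ],
  spin=[0, 0, 0, 0, 0, 0, 0, 0],
  hand=-1,
)

```text
time: 13.5
tool_pos: [410.0, 311.0, 16.3]
tcp_rot: [3.141, -0.0, -0.199]
contact_force: [0.4, 0.3, 0.4]
grip_width: 49.8
finger_force: 30.0
```

Call:
servo_tool(
  linear=[
    [0, 0, -0.05],
    [0, 0, -0.13],
    [0, 0, -0.15],
    [0, 0, -0.15],
    [0, 0, -0.14],
    [0, 0, 0],
    [0, 0, 0],
    [0, 0, 0],
  ],
  spin=[0, 0, 0, 0, -0.053, -0.053, -0.052, 0],
)

```text
time: 14.5
tool_pos: [409.9, 311.0, 140.7]
tcp_rot: [-3.142, -0.0, 0.049]
contact_force: [0.4, -0.5, -1.7]
grip_width: 50.0
finger_force: 30.0
```

```bash
python3 -c "
from h import *
plan(509.5,82.4,140,.05); o=monitor.get_obs(); print(o['grip_width'],o['contact_force'],o['moment'])"
```

```text
from [409.9 311.  140.7] 0.049 lin [0.4414 1.166  0.0037] spin -0.0007
49.97662161428917 [ 0.40604751 -0.45394652 -1.68608139] [-0.04370101 -0.02738911 -0.03352023]
```

Call:
servo_tool(
  linear=[
    [0.063, 0.166, 0],
    [0.063, 0.166, 0],
    [0.063, 0.166, 0],
    [0.063, 0.166, 0],
    [0.063, 0.167, 0],
    [0.063, 0.167, 0],
    [0.063, 0.167, 0],
    [0, 0, 0],
  ],
  spin=[0, 0, 0, 0, 0, 0, 0, 0],
)

```text
time: 15.5
tool_pos: [510.5, 80.8, 140.4]
tcp_rot: [3.141, -0.0, 0.045]
contact_force: [-0.2, 0.4, -1.6]
grip_width: 49.8
finger_force: 30.0
```

Call:
servo_tool(
  linear=[
    [0, 0, 0.1],
    [0, 0, 0.1],
    [0, 0, 0.05],
    [0, 0, 0],
    [0, 0, 0],
    [0, 0, 0],
    [0, 0, 0],
    [0, 0, 0],
  ],
  spin=[0, 0, 0, 0, 0, 0, 0, 0],
)

```text
time: 16.5
tool_pos: [509.8, 82.7, 90.5]
tcp_rot: [3.141, -0.0, 0.049]
contact_force: [0.1, 0.3, -1.2]
grip_width: 49.6
finger_force: 30.0
```

```bash
python3 - <<'E'
from h import *
plan(509.5,82.4,90,.05); o=monitor.get_obs(); print(o['grip_width'],o['contact_force'])
F={n:cap(n) for n in('top','scene')}
for n in F:
    f,K,T=F[n]
    for c in covers(f,K,T):
        if 100<c[1][0]<700: print(n,*c)
a=F['top'][0][195:290,280:430]; b=F['scene'][0][220:370,200:400]
cv2.imwrite('pics/c4.png',np.vstack([cv2.resize(a,(474,300),interpolation=cv2.INTER_CUBIC),cv2.resize(b,(474,300),interpolation=cv2.INTER_CUBIC)]))
E
```

```text
from [509.8  82.7  90.5] 0.049 lin [-0.0013  0.0012  0.0025] spin -0.0003
49.583846395738185 [ 0.09558928  0.26789026 -1.22239269]
top [438.2 274.3] [ 406.  -297.7] [ 94. 126.] -0.214
top [243.8 211.3] [590.5 333.4] [ 92. 127.] -0.01
scene [167.4 345.4] [ 408.7 -297.4] [ 89. 129.] -0.216
scene [416.1 276.6] [593.  332.2] [ 99. 127.] -0.01
scene [324.2 276.6] [435.9 145.4] [137. 107.] 0.022
```

View pics/c4.png

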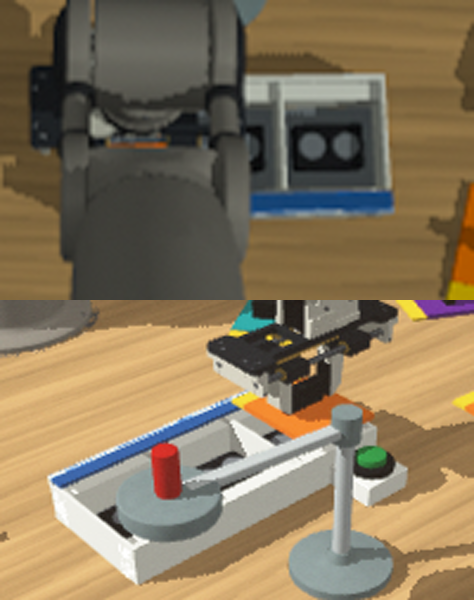

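The cover hangs level over bay1. The lamp head is clear at lower left, with the knob at about (165,470) in this crop. Now I'll lower the far edge onto the far wall.

Call:
servo_tool(
  linear=[
    [0, 0, 0.05],
    [0, 0, 0.03],
    [0, 0, 0.015],
    [0, 0, 0.01],
    [0, 0, 0],
    [0, 0, 0],
    [0, 0, 0],
    [0, 0, 0],
  ],
  spin=[0, 0, 0, 0, 0, 0, 0, 0],
)

```text
time: 17.6
tool_pos: [509.6, 82.7, 69.3]
tcp_rot: [3.141, 0.0, 0.05]
contact_force: [0.2, -0.3, -1.9]
grip_width: 49.8
finger_force: 30.0
```

Call:
servo_tool(
  linear=[
    [0, 0, 0.01],
    [0, 0, 0.005],
    [0, 0, 0.004],
    [0, 0, 0],
    [0, 0, 0],
    [0, 0, 0],
    [0, 0, 0],
    [0, 0, 0],
  ],
  spin=[0, 0, 0, 0, 0, 0, 0, 0],
)

```text
time: 18.6
tool_pos: [508.5, 82.7, 66.0]
tcp_rot: [3.141, 0.002, 0.05]
contact_force: [-6.3, -0.5, 7.7]
grip_width: 49.8
finger_force: 30.0
```

```bash
python3 - <<'E'
from h import *
o=monitor.get_obs(); print(o['tool_pos'],o['contact_force'],o['moment'])
f,K,T=cap('scene')
cv2.imwrite('pics/c5.png',cv2.resize(f[230:330,260:410],None,fx=5,fy=5,interpolation=cv2.INTER_CUBIC))
E
```

```text
[508.50007195  82.66171204  65.96192072] [-6.31547711 -0.53526756  7.73330607] [-0.04894993  0.76351412 -0.04779908]
```

View pics/c5.png

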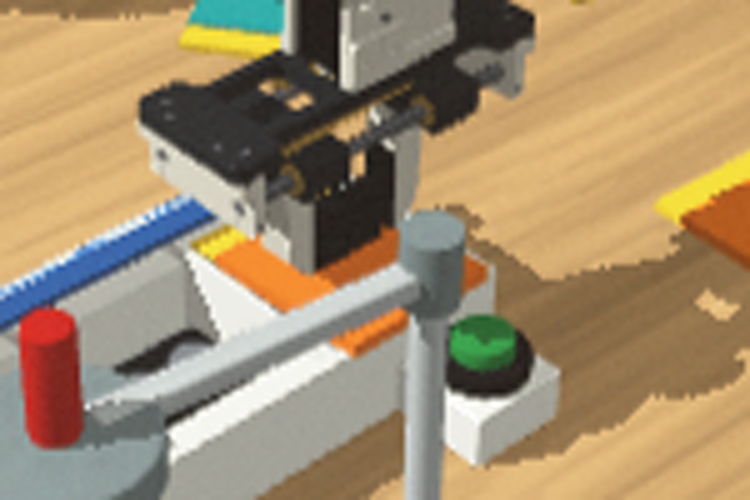

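The far edge sits on the far wall and the cover is tilted, with 9 N on it. Now I'll ease up slightly and slide the tongue under the lip.

Call:
servo_tool(
  linear=[
    [0, 0, -0.006],
    [-0.015, 0, 0],
    [-0.015, 0, 0],
    [-0.015, 0, 0],
    [-0.01, 0, 0],
    [0, 0, 0],
    [0, 0, 0],
    [0, 0, 0],
  ],
  spin=[0, 0, 0, 0, 0, 0, 0, 0],
)

```text
time: 19.65
tool_pos: [498.8, 82.2, 66.7]
tcp_rot: [3.142, -0.0, 0.05]
contact_force: [0.0, -0.2, -1.6]
grip_width: 50.0
finger_force: 30.0
```

Call:
servo_tool(
  linear=[
    [-0.01, 0, 0],
    [-0.01, 0, 0],
    [-0.01, 0, 0],
    [-0.005, 0, 0],
    [0, 0, 0],
    [0, 0, 0],
    [0, 0, 0],
    [0, 0, 0],
  ],
  spin=[0, 0, 0, 0, 0, 0, 0, 0],
)

```text
time: 20.65
tool_pos: [492.3, 81.8, 66.9]
tcp_rot: [3.142, -0.001, 0.05]
contact_force: [3.4, 1.9, -1.3]
grip_width: 49.8
finger_force: 30.0
```

```bash
python3 - <<'E'
from h import *
o=monitor.get_obs(); print(o['tool_pos'],o['contact_force'],o['moment'])
f,K,T=cap('scene')
cv2.imwrite('pics/c6.png',cv2.resize(f[230:330,260:410],None,fx=5,fy=5,interpolation=cv2.INTER_CUBIC))
E
```

```text
[492.29428109  81.83417768  66.91377707] [ 3.4490325   1.86455864 -1.33612992] [ 0.16354571 -0.66287873  0.06399463]
```

View pics/c6.png

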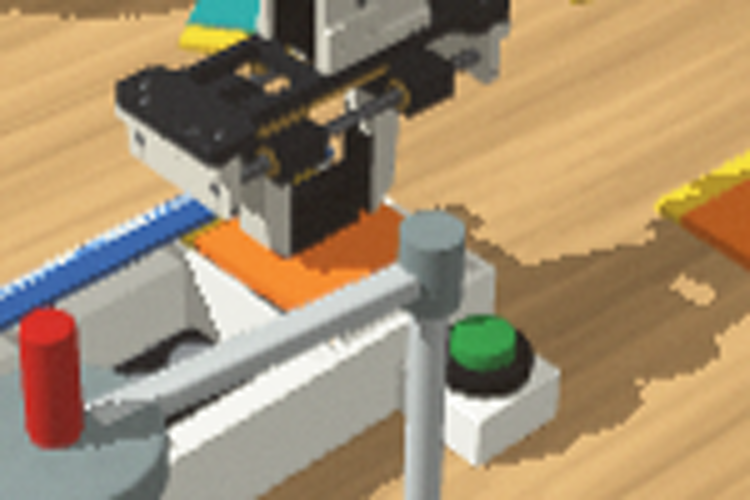

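The tongue is under the lip and touching the -x wall. Now I'll rotate the cover down, with a small +x shift.

Call:
servo_tool(
  linear=[
    [0.005, 0, 0.005],
    [0.003, 0, 0.006],
    [0.003, 0, 0.006],
    [0, 0, 0.006],
    [0, 0, 0.006],
    [0, 0, 0],
    [0, 0, 0],
    [0, 0, 0],
  ],
  spin=[0, 0, 0, 0, 0, 0, 0, 0],
)

```text
time: 21.7
tool_pos: [494.1, 81.9, 61.0]
tcp_rot: [3.141, -0.0, 0.05]
contact_force: [0.6, -0.6, 4.2]
grip_width: 49.5
finger_force: 30.0
```

Call:
servo_tool(
  linear=[
    [0, 0, 0],
    [0, 0, 0],
    [0, 0, 0],
    [0, 0, 0],
    [0, 0, -0.1],
    [0, 0, -0.15],
    [0, 0, 0],
    [0, 0, 0],
  ],
  spin=[0, 0, 0, 0, 0, 0, 0, 0],
  hand=1,
)

```text
time: 22.7
tool_pos: [493.4, 81.9, 110.4]
tcp_rot: [3.142, 0.001, 0.05]
contact_force: [0.8, -0.8, 0.0]
grip_width: 92.0
finger_force: 0.0
```

Call:
servo_tool(
  linear=[
    [0.1, 0, 0],
    [0.1, 0, 0],
    [0, 0, 0],
    [0, 0, 0],
    [0, 0, 0.1],
    [0, 0, 0.1],
    [0, 0, 0.04],
    [0, 0, 0],
  ],
  spin=[0, 0, 0, 0, 0, 0, 0, 0],
  hand=-1,
)

```text
time: 23.7
tool_pos: [533.2, 83.9, 62.6]
tcp_rot: [3.142, 0.001, 0.05]
contact_force: [-0.2, -0.4, 0.1]
grip_width: 16.8
finger_force: 0.0
```

Call:
servo_tool(
  linear=[
    [0, 0, 0.01],
    [0, 0, 0.01],
    [0, 0, 0.01],
    [0, 0, 0.01],
    [0, 0, 0.005],
    [0, 0, 0],
    [0, 0, 0],
    [0, 0, 0],
  ],
  spin=[0, 0, 0, 0, 0, 0, 0, 0],
)

```text
time: 24.7
tool_pos: [533.9, 83.9, 54.0]
tcp_rot: [3.142, -0.0, 0.05]
contact_force: [-0.2, -0.9, 0.2]
grip_width: 0.3
finger_force: 0.0
```

Call:
servo_tool(
  linear=[
    [0, 0, 0.005],
    [0, 0, 0.005],
    [0, 0, 0],
    [0, 0, 0],
    [0, 0, 0],
    [0, 0, 0],
    [0, 0, 0],
    [0, 0, 0],
  ],
  spin=[0, 0, 0, 0, 0, 0, 0, 0],
)

```text
time: 25.7
tool_pos: [534.0, 83.9, 53.2]
tcp_rot: [3.141, -0.001, 0.05]
contact_force: [-3.6, 0.4, 11.3]
grip_width: 0.1
finger_force: 5.8
```

Call:
servo_tool(
  linear=[
    [0, 0, -0.1],
    [0, 0, -0.2],
    [0, 0, -0.2],
    [0, -0.1, -0.2],
    [0, -0.2, 0],
    [0, -0.2, 0],
    [0, -0.2, 0],
    [0, -0.2, 0],
  ],
  spin=[0, 0, 0, 0, 0, 0, 0, 0],
  hand=1,
)

```text
time: 26.7
tool_pos: [524.7, 264.9, 191.8]
tcp_rot: [3.141, -0.0, 0.049]
contact_force: [0.8, -0.3, 0.1]
grip_width: 75.7
finger_force: 0.0
```

```bash
python3 - <<'E'
from h import *
F={n:cap(n) for n in('top','scene')}
for n in F:
    f,K,T=F[n]
    for c in covers(f,K,T):
        if 100<c[1][0]<700: print(n,*c)
a=F['top'][0][195:290,200:430]; b=F['scene'][0][200:370,150:450]
cv2.imwrite('pics/c7.png',np.vstack([cv2.resize(a,(600,248),interpolation=cv2.INTER_CUBIC),cv2.resize(b,(600,340),interpolation=cv2.INTER_CUBIC)]))
plan(592,333,150,-.01)
E
```

```text
top [438.2 274.3] [ 406.  -297.6] [ 94. 126.] -0.214
top [321.3 239.1] [506.2  80.8] [107.  91.] 0.034
scene [167.4 345.4] [ 408.7 -297.4] [ 89. 129.] -0.216
scene [416.3 276.6] [594.6 332.5] [ 98. 130.] -0.01
scene [318.2 279.7] [435. 119.] [87. 96.] 1.599
from [524.1 267.1 191.6] 0.053 lin [ 0.3565 -0.3108  0.2079] spin 0.0404
```

View pics/c7.png

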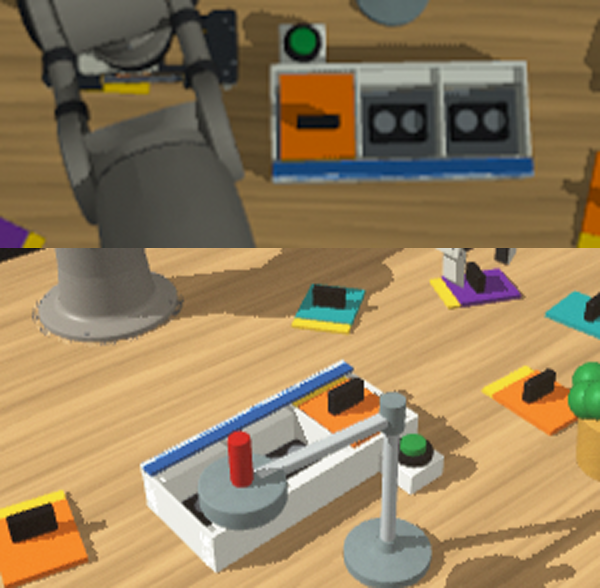

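Top view: the first cover is flat in bay1, with its plate top felt at 53 mm. Next is the cover at (592,333).

Call:
servo_tool(
  linear=[
    [0.12, -0.104, 0],
    [0.12, -0.104, 0],
    [0.117, -0.103, 0],
    [0, 0, 0],
    [0, 0, 0.15],
    [0, 0, 0.15],
    [0, 0, 0],
    [0, 0, 0],
  ],
  spin=[0, 0, 0, 0.04, 0, 0, 0, 0],
  hand=1,
)

```text
time: 27.8
tool_pos: [593.9, 329.2, 133.1]
tcp_rot: [-3.141, -0.002, -0.014]
contact_force: [-0.4, -0.2, 0.4]
grip_width: 91.8
finger_force: 0.0
```

```bash
python3 - <<'E'
from h import *
f,K,T=cap('scene')
for c in covers(f,K,T):
    if 100<c[1][0]<700: print(*c)
plan(592.5,333,16,-.01)
E
```

```text
[167.4 345.4] [ 408.7 -297.4] [ 89. 129.] -0.216
[416.2 276.6] [593.  332.5] [ 98. 127.] -0.01
[318.3 279.7] [435. 119.] [87. 96.] 1.599
from [594.1 329.4 133.6] -0.013 lin [-0.0082 -0.018   0.5882] spin -0.0022
```

Call:
servo_tool(
  linear=[
    [-0.008, -0.018, 0.1],
    [0, 0, 0.15],
    [0, 0, 0.15],
    [0, 0, 0.1],
    [0, 0, 0.06],
    [0, 0, 0.028],
    [0, 0, 0],
    [0, 0, 0],
  ],
  spin=[0, 0, 0, 0, 0, 0, 0, 0],
)

```text
time: 28.85
tool_pos: [592.2, 333.2, 15.2]
tcp_rot: [-3.141, -0.002, -0.013]
contact_force: [-0.6, -1.0, 1.1]
grip_width: 91.6
finger_force: 0.0
```

Call:
servo_tool(
  linear=[
    [0, 0, 0],
    [0, 0, 0],
    [0, 0, 0],
    [0, 0, 0],
    [0, 0, 0],
    [0, 0, 0],
    [0, 0, 0],
    [0, 0, 0],
  ],
  spin=[0, 0, 0, 0, 0, 0, 0, 0],
  hand=-1,
)

```text
time: 29.85
tool_pos: [591.6, 333.0, 14.3]
tcp_rot: [3.142, -0.0, -0.013]
contact_force: [-1.1, -0.4, -0.8]
grip_width: 49.7
finger_force: 30.0
```

Call:
servo_tool(
  linear=[
    [0, 0, -0.05],
    [0, 0, -0.1],
    [0, 0, -0.15],
    [0, 0, -0.15],
    [0, 0, -0.15],
    [0, 0, 0],
    [0, 0, 0],
    [0, 0, 0],
  ],
  spin=[0, 0, 0, 0, 0, -0.038, 0, 0],
)

```text
time: 30.85
tool_pos: [591.4, 332.9, 134.5]
tcp_rot: [3.141, 0.0, 0.045]
contact_force: [-0.1, -0.5, -0.6]
grip_width: 50.0
finger_force: 30.0
```

```bash
python3 -c "
from h import *
plan(514.5,-17.5,140,.05)"
```

```text
from [591.4 332.9 134.5] 0.045 lin [-0.4636  1.7326 -0.0275] spin -0.003
```

Call:
servo_tool(
  linear=[
    [-0.046, 0.173, 0],
    [-0.046, 0.173, 0],
    [-0.046, 0.173, 0],
    [-0.046, 0.173, 0],
    [-0.046, 0.173, 0],
    [-0.046, 0.173, 0],
    [-0.046, 0.173, 0],
    [-0.046, 0.173, 0],
  ],
  spin=[-0.003, 0, 0, 0, 0, 0, 0, 0],
)

```text
time: 31.85
tool_pos: [531.6, 51.7, 134.2]
tcp_rot: [3.142, 0.0, 0.05]
contact_force: [0.2, -0.1, -2.5]
grip_width: 49.7
finger_force: 30.0
```

Call:
servo_tool(
  linear=[
    [-0.046, 0.173, 0],
    [-0.046, 0.173, 0],
    [0, 0, 0],
    [0, 0, 0],
    [0, 0, 0],
    [0, 0, 0],
    [0, 0, 0],
    [0, 0, 0],
  ],
  spin=[0, 0, 0, 0, 0, 0, 0, 0],
)

```text
time: 32.85
tool_pos: [517.3, -17.0, 134.3]
tcp_rot: [3.142, 0.0, 0.052]
contact_force: [-0.1, -0.2, -1.7]
grip_width: 50.0
finger_force: 30.0
```

```bash
python3 - <<'E'
from h import *
plan(514.5,-17.5,67.8,.05); o=monitor.get_obs(); print(o['contact_force'],o['grip_width'])
for n in('top','scene'):
    f,K,T=cap(n)
    for c in covers(f,K,T):
        if 100<c[1][0]<800: print(n,*c)
E
```

```text
from [517.3 -17.  134.3] 0.052 lin [-0.0139  0.0016  0.3324] spin 0.001
[-0.11782557 -0.17911211 -1.69256698] 49.98329018741457
top [438.2 274.3] [ 406.  -297.7] [ 94. 126.] -0.214
top [319.  241.1] [506.6  81.3] [106.  91.] 0.098
scene [167.4 345.4] [ 408.7 -297.4] [ 89. 129.] -0.216
scene [304.9 281.5] [398.4  90.6] [163. 149.] 0.038
scene [462.7 305.6] [738.5 325.7] [ 51. 118.] -1.177
```

Call:
servo_tool(
  linear=[
    [-0.014, 0, 0.1],
    [0, 0, 0.1],
    [0, 0, 0.07],
    [0, 0, 0.03],
    [0, 0, 0.02],
    [0, 0, 0],
    [0, 0, 0],
    [0, 0, 0],
  ],
  spin=[0, 0, 0, 0, 0, 0, 0, 0],
)

```text
time: 33.95
tool_pos: [514.7, -17.4, 70.7]
tcp_rot: [3.141, -0.001, 0.051]
contact_force: [0.0, -0.3, -1.5]
grip_width: 50.0
finger_force: 30.0
```

Call:
servo_tool(
  linear=[
    [0, 0, 0.015],
    [0, 0, 0.01],
    [0, 0, 0.006],
    [0, 0, 0],
    [0, 0, 0],
    [0, 0, 0],
    [0, 0, 0],
    [0, 0, 0],
  ],
  spin=[0, 0, 0, 0, 0, 0, 0, 0],
)

```text
time: 34.95
tool_pos: [513.6, -17.5, 64.6]
tcp_rot: [3.141, 0.001, 0.051]
contact_force: [-6.2, -0.3, 6.7]
grip_width: 50.1
finger_force: 30.0
```

Call:
servo_tool(
  linear=[
    [0, 0, -0.006],
    [-0.015, 0, 0],
    [-0.015, 0, 0],
    [-0.015, 0, 0],
    [-0.01, 0, 0],
    [0, 0, 0],
    [0, 0, 0],
    [0, 0, 0],
  ],
  spin=[0, 0, 0, 0, 0, 0, 0, 0],
)

```text
time: 35.95
tool_pos: [503.6, -18.0, 65.3]
tcp_rot: [3.141, -0.0, 0.051]
contact_force: [-0.0, -0.5, -1.0]
grip_width: 50.0
finger_force: 30.0
```

Call:
servo_tool(
  linear=[
    [-0.01, 0, 0],
    [-0.01, 0, 0],
    [-0.01, 0, 0],
    [0, 0, 0],
    [0, 0, 0],
    [0, 0, 0],
    [0, 0, 0],
    [0, 0, 0],
  ],
  spin=[0, 0, 0, 0, 0, 0, 0, 0],
)

```text
time: 36.95
tool_pos: [497.5, -18.3, 65.3]
tcp_rot: [3.142, 0.0, 0.051]
contact_force: [0.5, -0.4, -1.8]
grip_width: 50.3
finger_force: 30.0
```

Call:
servo_tool(
  linear=[
    [-0.004, 0, 0.005],
    [0.004, 0, 0.006],
    [0.004, 0, 0.006],
    [0, 0, 0.007],
    [0, 0, 0.007],
    [0, 0, 0],
    [0, 0, 0],
    [0, 0, 0],
  ],
  spin=[0, 0, 0, 0, 0, 0, 0, 0],
)

```text
time: 37.95
tool_pos: [499.3, -18.3, 59.7]
tcp_rot: [3.141, -0.003, 0.051]
contact_force: [2.3, 0.0, 6.0]
grip_width: 49.8
finger_force: 30.0
```

Call:
servo_tool(
  linear=[
    [0, 0, 0],
    [0, 0, 0],
    [0, 0, 0],
    [0, 0, 0],
    [0, 0, -0.1],
    [0, 0, -0.15],
    [0, 0, 0],
    [0, 0, 0],
  ],
  spin=[0, 0, 0, 0, 0, 0, 0, 0],
  hand=1,
)

```text
time: 38.95
tool_pos: [497.8, -18.2, 108.5]
tcp_rot: [-3.142, 0.001, 0.051]
contact_force: [-0.4, 0.1, 0.2]
grip_width: 91.8
finger_force: 0.0
```

Call:
servo_tool(
  linear=[
    [0.1, 0, 0],
    [0.1, 0, 0],
    [0, 0, 0],
    [0, 0, 0],
    [0, 0, 0.1],
    [0, 0, 0.1],
    [0, 0, 0.04],
    [0, 0, 0],
  ],
  spin=[0, 0, 0, 0, 0, 0, 0, 0],
  hand=-1,
)

```text
time: 39.95
tool_pos: [537.6, -16.2, 60.8]
tcp_rot: [-3.141, 0.001, 0.051]
contact_force: [-0.0, 0.1, -0.4]
grip_width: 16.6
finger_force: 0.0
```

Call:
servo_tool(
  linear=[
    [0, 0, 0.01],
    [0, 0, 0.01],
    [0, 0, 0.01],
    [0, 0, 0.01],
    [0, 0, 0.006],
    [0, 0, 0],
    [0, 0, 0],
    [0, 0, 0],
  ],
  spin=[0, 0, 0, 0, 0, 0, 0, 0],
)

```text
time: 40.95
tool_pos: [538.3, -16.2, 53.2]
tcp_rot: [3.141, -0.001, 0.051]
contact_force: [-4.0, 1.0, 12.6]
grip_width: 0.6
finger_force: 6.0
```

Bay2's plate top is also felt at 53 mm. Now the third cover.

Call:
servo_tool(
  linear=[
    [0, 0, -0.1],
    [0, 0, -0.2],
    [0, 0, -0.2],
    [0, 0, -0.2],
    [0, 0, 0],
    [-0.1, 0, 0],
    [-0.1, 0, 0],
    [0, 0, 0],
  ],
  spin=[0, 0, 0, 0, 0.057, 0.057, 0.057, 0],
  hand=1,
)

```text
time: 41.95
tool_pos: [497.6, -12.7, 192.1]
tcp_rot: [3.141, 0.0, -0.217]
contact_force: [1.0, 0.1, -0.5]
grip_width: 75.9
finger_force: 0.0
```

```bash
python3 - <<'E'
from h import *
plan(407.5,-297.5,130,-.215)
for n in('top','scene'):
    f,K,T=cap(n)
    for c in covers(f,K,T):
        if 100<c[1][0]<800: print(n,*c)
E
```

```text
from [497.6 -12.7 192.1] -0.217 lin [-0.1335  1.4876  0.3103] spin -0.0012
top [438.2 274.3] [ 405.9 -297.9] [ 93. 126.] -0.215
top [319.7 241. ] [506.2  80.9] [107.  90.] 0.034
top [358.8 247.2] [485.8 -38.7] [39. 58.] -1.56
scene [167.4 345.4] [ 408.7 -297.4] [ 89. 129.] -0.216
scene [318.2 279.8] [435. 118.] [87. 98.] 1.593
scene [463.1 305.6] [736.1 326. ] [ 56. 118.] -1.165
scene [288.6 293.7] [435.   16.6] [79. 91.] -1.55
```

Call:
servo_tool(
  linear=[
    [-0.019, 0.2125, 0],
    [-0.019, 0.2125, 0],
    [-0.019, 0.2125, 0],
    [-0.019, 0.2125, 0],
    [-0.019, 0.2125, 0],
    [-0.019, 0.2125, 0],
    [-0.019, 0.2125, 0],
    [0, 0, 0],
  ],
  spin=[0, 0, 0, 0, 0, 0, 0, 0],
)

```text
time: 43.05
tool_pos: [408.0, -300.6, 191.7]
tcp_rot: [3.141, -0.001, -0.22]
contact_force: [0.2, 0.3, -0.4]
grip_width: 92.0
finger_force: 0.0
```

```bash
python3 - <<'E'
from h import *
plan(407.5,-297.5,15,-.215)
f,K,T=cap('scene')
for c in covers(f,K,T):
    if 100<c[1][0]<800: print(*c)
E
```

```text
from [ 408.  -300.6  191.7] -0.22 lin [-0.0059 -0.0147  0.8833] spin -0.0032
[167.4 345.3] [ 408.7 -297.8] [ 89. 129.] -0.212
[455.6 301.7] [717.9 318. ] [ 95. 120.] -1.169
[318.2 279.7] [435. 119.] [87. 96.] 1.599
[289.3 294.3] [434.9  14.3] [79. 86.] -1.552
```

Call:
servo_tool(
  linear=[
    [-0.004, -0.01, 0.15],
    [0, 0, 0.2],
    [0, 0, 0.2],
    [0, 0, 0.17],
    [0, 0, 0.1],
    [0, 0, 0.063],
    [0, 0, 0],
    [0, 0, 0],
  ],
  spin=[0, 0, 0, 0, 0, 0, 0, 0],
)

```text
time: 44.1
tool_pos: [408.5, -295.7, 16.1]
tcp_rot: [3.141, -0.001, -0.217]
contact_force: [0.8, 0.2, -1.1]
grip_width: 92.0
finger_force: 0.0
```

Call:
servo_tool(
  linear=[
    [0, 0, 0],
    [0, 0, 0],
    [0, 0, 0],
    [0, 0, 0],
    [0, 0, 0],
    [0, 0, 0],
    [0, 0, 0],
    [0, 0, 0],
  ],
  spin=[0, 0, 0, 0, 0, 0, 0, 0],
  hand=-1,
)

```text
time: 45.1
tool_pos: [407.9, -295.7, 15.4]
tcp_rot: [3.141, -0.0, -0.217]
contact_force: [-1.2, -1.6, 0.4]
grip_width: 49.5
finger_force: 30.0
```

Call:
servo_tool(
  linear=[
    [0, 0, -0.05],
    [0, 0, -0.1],
    [0, 0, -0.15],
    [0, 0, -0.15],
    [0, 0, -0.15],
    [0, 0, 0],
    [0, 0, 0],
    [0, 0, 0],
  ],
  spin=[0, 0, 0, -0.057, -0.057, -0.056, 0, 0],
)

```text
time: 46.1
tool_pos: [407.6, -295.1, 135.1]
tcp_rot: [-3.141, 0.001, 0.048]
contact_force: [-0.4, -0.3, -2.8]
grip_width: 49.4
finger_force: 30.0
```

```bash
python3 -c "
from h import *
plan(519.5,-117.4,135,.05)"
```

```text
from [ 407.6 -295.1  135.1] 0.048 lin [ 6.013e-01 -8.607e-01  4.000e-04] spin -0.0013
```

Call:
servo_tool(
  linear=[
    [0.086, -0.123, 0],
    [0.086, -0.123, 0],
    [0.086, -0.123, 0],
    [0.086, -0.123, 0],
    [0.086, -0.123, 0],
    [0.086, -0.123, 0],
    [0.085, -0.123, 0],
    [0, 0, 0],
  ],
  spin=[0, 0, 0, 0, 0, 0, 0, 0],
)

```text
time: 47.1
tool_pos: [519.8, -115.9, 134.7]
tcp_rot: [-3.141, 0.001, 0.051]
contact_force: [-0.2, -0.1, -1.0]
grip_width: 49.5
finger_force: 30.0
```

Call:
servo_tool(
  linear=[
    [0, 0, 0.1],
    [0, 0, 0.1],
    [0, 0, 0.07],
    [0, 0, 0.03],
    [0, 0, 0],
    [0, 0, 0],
    [0, 0, 0],
    [0, 0, 0],
  ],
  spin=[0, 0, 0, 0, 0, 0, 0, 0],
)

```text
time: 48.1
tool_pos: [519.6, -117.6, 75.7]
tcp_rot: [3.141, -0.001, 0.05]
contact_force: [0.3, 0.3, -2.7]
grip_width: 49.7
finger_force: 30.0
```

```bash
python3 - <<'E'
from h import *
plan(519.5,-117.4,64.9,.05); print(monitor.get_obs()['contact_force'])
f,K,T=cap('scene')
for c in covers(f,K,T):
    if 100<c[1][0]<800: print(*c)
cv2.imwrite('pics/c8.png',cv2.resize(f[240:370,200:400],None,fx=4,fy=4,interpolation=cv2.INTER_CUBIC))
E
```

```text
from [ 519.6 -117.6   75.7] 0.05 lin [-0.0004 -0.001   0.0538] spin -0.0002
[ 0.30509562  0.28509436 -2.66667934]
[455.2 301.6] [726.2 324.1] [ 95. 124.] -0.947
[318.7 279.8] [435. 119.] [87. 96.] -1.549
[295.2 296.7] [439.  19.] [83. 65.] 1.511
```

View pics/c8.png

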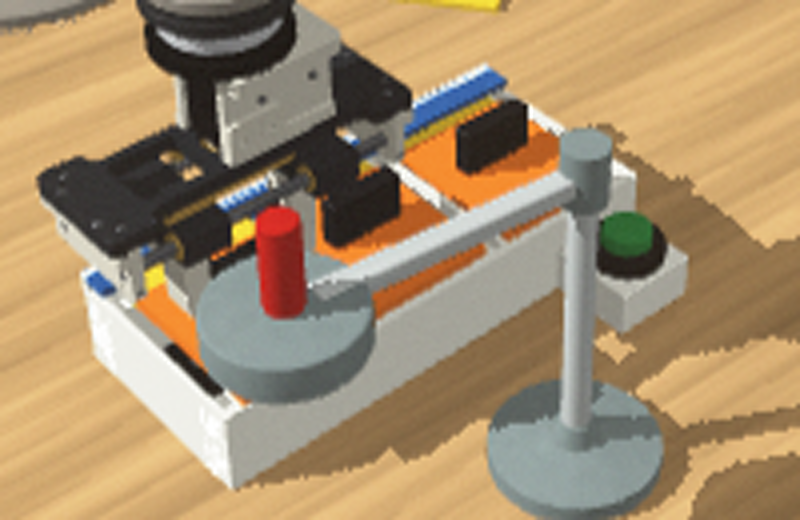

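Bays 1 and 2 are flat and filled, and the third cover hovers over bay3. I'll repeat the hook.

Call:
servo_tool(
  linear=[
    [0, 0, 0.02],
    [0, 0, 0.015],
    [0, 0, 0.01],
    [0, 0, 0.008],
    [0, 0, 0],
    [0, 0, 0],
    [0, 0, 0],
    [0, 0, 0],
  ],
  spin=[0, 0, 0, 0, 0, 0, 0, 0],
)

```text
time: 49.15
tool_pos: [518.1, -117.5, 65.0]
tcp_rot: [-3.141, 0.003, 0.05]
contact_force: [-6.5, -0.4, 7.0]
grip_width: 49.8
finger_force: 30.0
```

Call:
servo_tool(
  linear=[
    [0, 0, -0.006],
    [-0.015, 0, 0],
    [-0.015, 0, 0],
    [-0.015, 0, 0],
    [-0.01, 0, 0],
    [0, 0, 0],
    [0, 0, 0],
    [0, 0, 0],
  ],
  spin=[0, 0, 0, 0, 0, 0, 0, 0],
)

```text
time: 50.15
tool_pos: [508.5, -118.1, 65.9]
tcp_rot: [3.141, -0.0, 0.05]
contact_force: [-0.3, 0.1, -0.8]
grip_width: 50.0
finger_force: 30.0
```

Call:
servo_tool(
  linear=[
    [-0.01, 0, 0],
    [-0.01, 0, 0],
    [-0.01, 0, 0],
    [0, 0, 0],
    [0, 0, 0],
    [0, 0, 0],
    [0, 0, 0],
    [0, 0, 0],
  ],
  spin=[0, 0, 0, 0, 0, 0, 0, 0],
)

```text
time: 51.15
tool_pos: [502.4, -118.4, 65.9]
tcp_rot: [3.142, 0.0, 0.05]
contact_force: [0.5, 0.3, -1.5]
grip_width: 49.7
finger_force: 30.0
```

Lower to TCP ≈60.4, release, then press.

Call:
servo_tool(
  linear=[
    [-0.004, 0, 0.005],
    [0.004, 0, 0.006],
    [0.004, 0, 0.006],
    [0, 0, 0.006],
    [0, 0, 0.006],
    [0, 0, 0],
    [0, 0, 0],
    [0, 0, 0],
  ],
  spin=[0, 0, 0, 0, 0, 0, 0, 0],
)

```text
time: 52.15
tool_pos: [504.0, -118.4, 60.5]
tcp_rot: [3.141, -0.002, 0.049]
contact_force: [2.8, 2.0, 5.1]
grip_width: 50.0
finger_force: 30.0
```

Call:
servo_tool(
  linear=[
    [0, 0, 0],
    [0, 0, 0],
    [0, 0, 0],
    [0, 0, 0],
    [0, 0, -0.1],
    [0, 0, -0.15],
    [0, 0, 0],
    [0, 0, 0],
  ],
  spin=[0, 0, 0, 0, 0, 0, 0, 0],
  hand=1,
)

```text
time: 53.15
tool_pos: [502.8, -118.2, 109.5]
tcp_rot: [-3.141, 0.001, 0.05]
contact_force: [-0.5, 0.5, -0.8]
grip_width: 92.0
finger_force: 0.0
```

Call:
servo_tool(
  linear=[
    [0.1, 0, 0],
    [0.1, 0, 0],
    [0, 0, 0],
    [0, 0, 0],
    [0, 0, 0.1],
    [0, 0, 0.1],
    [0, 0, 0.04],
    [0, 0, 0],
  ],
  spin=[0, 0, 0, 0, 0, 0, 0, 0],
  hand=-1,
)

```text
time: 54.15
tool_pos: [542.6, -116.3, 61.8]
tcp_rot: [-3.141, 0.001, 0.049]
contact_force: [0.5, 0.6, -0.9]
grip_width: 16.4
finger_force: 0.0
```

Call:
servo_tool(
  linear=[
    [0, 0, 0.01],
    [0, 0, 0.01],
    [0, 0, 0.01],
    [0, 0, 0.01],
    [0, 0, 0.004],
    [0, 0, 0],
    [0, 0, 0],
    [0, 0, 0],
  ],
  spin=[0, 0, 0, 0, 0, 0, 0, 0],
)

```text
time: 55.15
tool_pos: [543.2, -116.4, 53.3]
tcp_rot: [3.142, -0.0, 0.05]
contact_force: [-0.2, 0.6, 0.5]
grip_width: 0.5
finger_force: 0.2
```

Call:
servo_tool(
  linear=[
    [0, 0, -0.15],
    [-0.05, 0, -0.2],
    [-0.1, 0, -0.2],
    [-0.1, 0.1, -0.2],
    [-0.1, 0.2, -0.1],
    [-0.1, 0.2, -0.1],
    [-0.1, 0.2, 0],
    [0, 0.2, 0],
  ],
  spin=[0, 0, 0, 0, 0, 0, 0, 0],
  hand=1,
)

```text
time: 56.15
tool_pos: [441.2, -302.9, 244.0]
tcp_rot: [3.141, -0.001, 0.049]
contact_force: [1.1, 0.1, 0.4]
grip_width: 75.6
finger_force: 0.0
```

```bash
python3 - <<'E'
from h import *
F={n:cap(n) for n in('top','scene')}
for n in F:
    f,K,T=F[n]
    for b in blobs(hsv(f,*C['red']),12): print(n,'red',cen(b).round(1),ray(K,T,cen(b),228).round(1))
    m=hsv(f,*C['orange'])
    for b in blobs(m,100):
        u=cen(b)
        if n=='top' and 300<u[0]<410:
            P=np.array([ray(K,T,p,53)[:2] for p in b[:,0]],np.float32); print('cover',u.round(1),cv2.minAreaRect(P))
a=F['top'][0][150:290,290:450]; b=F['scene'][0][230:370,200:400]
cv2.imwrite('pics/c9.png',np.vstack([cv2.resize(a,(400,350)),cv2.resize(b,(400,250))]))
print(monitor.get_obs()['tool_pos'])
E
```

```text
top red [419.8 173.7] [ 666.4 -182.9  228. ]
cover [321.3 239. ] ((500.48736572265625, 82.26588439941406), (100.790283203125, 87.5301513671875), 1.8821542263031006)
cover [385.2 237.6] ((510.91302490234375, -117.91677856445312), (101.3208999633789, 89.6736068725586), 2.8903887271881104)
cover [354.1 238.5] ((505.38262939453125, -20.508602142333984), (97.92649841308594, 87.40443420410156), 1.9606515169143677)
scene red [269.6 305. ] [ 665.  -179.8  228. ]
[ 441.73798756 -305.07911227  243.12454108]
```

View pics/c9.png

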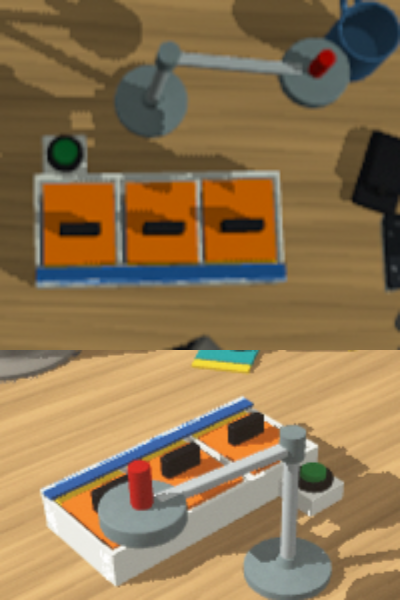

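All three covers lie flat in their bays, with the yellow tongues under the lip. Now back to the knob at about (662,-179).

Call:
servo_tool(
  linear=[
    [0, 0, -0.19],
    [0.188, -0.096, 0],
    [0.188, -0.096, 0],
    [0.188, -0.096, 0],
    [0.188, -0.096, 0],
    [0.188, -0.096, 0],
    [0.188, -0.096, 0],
    [0, 0, 0],
  ],
  spin=[0, 0, 0, 0, 0, 0, 0, 0],
  hand=1,
)

```text
time: 57.25
tool_pos: [663.4, -172.4, 279.7]
tcp_rot: [-3.14, 0.001, 0.054]
contact_force: [-0.9, -0.4, -0.5]
grip_width: 92.1
finger_force: 0.0
```

Call:
servo_tool(
  linear=[
    [0, 0, 0],
    [0, 0, 0],
    [0, 0, 0],
    [0, 0, 0],
    [0, 0, 0],
    [0, 0, 0],
    [0, 0, 0],
    [0, 0, 0],
  ],
  spin=[-0.114, -0.114, -0.114, -0.114, -0.114, -0.114, -0.114, -0.114],
)

```text
time: 58.25
tool_pos: [661.0, -175.5, 281.5]
tcp_rot: [-3.141, 0.0, 1.488]
contact_force: [0.1, -0.1, 0.8]
grip_width: 92.0
finger_force: 0.0
```

```bash
python3 -c "
from h import *
plan(661.5,-178,212.7,1.5)"
```

```text
from [ 661.  -175.5  281.5] 1.488 lin [-0.0121  0.0037  0.3439] spin -0.0079
```

Call:
servo_tool(
  linear=[
    [-0.012, 0.004, 0.1],
    [0, 0, 0.1],
    [0, 0, 0.1],
    [0, 0, 0.044],
    [0, 0, 0],
    [0, 0, 0],
    [0, 0, 0],
    [0, 0, 0],
  ],
  spin=[-0.008, 0, 0, 0, 0, 0, 0, 0],
)

```text
time: 59.25
tool_pos: [662.6, -177.8, 213.0]
tcp_rot: [3.141, 0.0, 1.495]
contact_force: [-0.5, 0.1, -0.3]
grip_width: 91.5
finger_force: 0.0
```

Call:
servo_tool(
  linear=[
    [0, 0, 0],
    [0, 0, 0],
    [0, 0, 0],
    [0, 0, 0],
    [0, 0, 0],
    [0, 0, 0],
    [0, 0, 0],
    [0, 0, 0],
  ],
  spin=[0, 0, 0, 0, 0, 0, 0, 0],
  hand=-1,
)

```text
time: 60.25
tool_pos: [662.5, -177.8, 212.5]
tcp_rot: [3.142, 0.0, 1.495]
contact_force: [-0.9, 0.4, 0.5]
grip_width: 19.6
finger_force: 30.0
```

Call:
servo_tool(
  linear=[
    [0.0035, -0.077, 0],
    [0.0035, -0.077, 0],
    [0.0035, -0.077, 0],
    [0.0035, -0.077, 0],
    [0.0035, -0.077, 0],
    [0.0035, -0.077, 0],
    [0.0035, -0.077, 0],
    [0.0035, -0.077, 0],
  ],
  spin=[0.0577, 0.0577, 0.0577, 0.0577, 0.0577, 0.0577, 0.0577, 0.0577],
)

```text
time: 61.25
tool_pos: [552.3, -127.5, 212.5]
tcp_rot: [3.141, 0.002, 0.766]
contact_force: [-0.3, -3.0, -0.5]
grip_width: 19.1
finger_force: 30.0
```

Call:
servo_tool(
  linear=[
    [0.0035, -0.077, 0],
    [0.0035, -0.077, 0],
    [0.0035, -0.077, 0],
    [0.0035, -0.077, 0],
    [0.0035, -0.077, 0],
    [0.0035, -0.077, 0],
    [0.0035, -0.077, 0],
    [0.0035, -0.077, 0],
  ],
  spin=[0.0577, 0.0577, 0.0577, 0.0577, 0.0577, 0.0577, 0.0577, 0.0577],
)

```text
time: 62.25
tool_pos: [504.0, -15.9, 212.5]
tcp_rot: [3.141, 0.003, 0.041]
contact_force: [-3.5, -1.5, -0.2]
grip_width: 19.4
finger_force: 30.0
```

Call:
servo_tool(
  linear=[
    [0, 0, 0],
    [0, 0, 0],
    [0, 0, 0],
    [0, 0, 0],
    [0, 0, 0],
    [0, 0, 0],
    [0, 0, 0],
    [0, 0, 0],
  ],
  spin=[0, 0, 0, 0, 0, 0, 0, 0],
)

```text
time: 63.25
tool_pos: [504.1, -16.2, 212.5]
tcp_rot: [3.141, 0.003, 0.046]
contact_force: [-6.0, -0.4, 2.5]
grip_width: 19.2
finger_force: 30.0
```

Call:
servo_tool(
  linear=[
    [0, 0, 0],
    [0, 0, 0],
    [0, 0, 0],
    [0, 0, 0],
    [0, 0, 0],
    [0, 0, -0.1],
    [0, 0, -0.15],
    [0, 0, -0.15],
  ],
  spin=[0, 0, 0, 0, 0, 0, 0, 0],
  hand=1,
)

```text
time: 64.25
tool_pos: [505.3, -15.7, 293.3]
tcp_rot: [-3.142, 0.0, 0.045]
contact_force: [0.3, 0.4, -0.3]
grip_width: 91.1
finger_force: 0.0
```

Call:
servo_tool(
  linear=[
    [0.118, -0.14, 0],
    [0.118, -0.14, 0],
    [0.118, -0.14, 0],
    [0.118, -0.14, 0],
    [0, 0, 0],
    [0, 0, 0],
    [0, 0, 0],
    [0, 0, 0],
  ],
  spin=[0, 0, 0, 0, -0.11, -0.11, -0.11, -0.11],
  hand=-1,
)

```text
time: 65.25
tool_pos: [594.7, 100.5, 292.3]
tcp_rot: [-3.142, 0.0, 0.742]
contact_force: [0.3, -0.5, 0.0]
grip_width: 16.3
finger_force: 0.0
```

Call:
servo_tool(
  linear=[
    [0, 0, 0],
    [0, 0, 0],
    [0, 0, 0],
    [0, 0, 0],
    [0, 0, 0],
    [0, 0, 0],
    [0, 0, 0],
    [0, 0, 0],
  ],
  spin=[-0.11, -0.11, -0.11, -0.11, -0.09, 0, 0, 0],
)

```text
time: 66.25
tool_pos: [594.7, 100.4, 292.5]
tcp_rot: [-3.142, 0.0, 1.567]
contact_force: [0.3, -1.1, -0.2]
grip_width: 0.6
finger_force: 0.0
```

```bash
python3 - <<'E'
from h import *
plan(593,100.5,58,1.54)
F={n:cap(n) for n in('top','scene')}
for n in F:
    f,K,T=F[n]
    for b in blobs(hsv(f,*C['red']),12): print(n,'red',ray(K,T,cen(b),228).round(1))
    for b in blobs(hsv(f,*C['green']),30)[:3]: print(n,'green',cen(b).round(1),ray(K,T,cen(b),51).round(1))
E
```

```text
from [594.7 100.4 292.5] 1.567 lin [ 7.0000e-04 -8.5000e-03  1.1723e+00] spin 0.017
top red [504.3 -22.1 228. ]
top green [251.3 159.2] [751.2 312.3  51. ]
scene red [505.  -17.3 228. ]
scene green [463.  272.3] [693.4 378.8  51. ]
scene green [356.1 298.1] [596.1  98.5  51. ]
```

Call:
servo_tool(
  linear=[
    [0, 0, 0.2],
    [0, 0, 0.2],
    [0, 0, 0.2],
    [0, 0, 0.2],
    [0, 0, 0.2],
    [0, 0, 0.1],
    [0, 0, 0.06],
    [0, 0, 0],
  ],
  spin=[0, 0, 0, 0, 0, 0, 0, 0],
)

```text
time: 67.35
tool_pos: [594.5, 100.3, 60.1]
tcp_rot: [-3.141, 0.0, 1.568]
contact_force: [0.5, -0.1, 0.3]
grip_width: 0.3
finger_force: 0.0
```

Call:
servo_tool(
  linear=[
    [0, 0, 0.02],
    [0, 0, 0.01],
    [0, 0, 0.01],
    [0, 0, 0.01],
    [0, 0, 0.01],
    [0, 0, 0],
    [0, 0, 0],
    [0, 0, 0],
  ],
  spin=[0, 0, 0, 0, 0, 0, 0, 0],
)

```text
time: 68.35
tool_pos: [594.9, 100.4, 48.7]
tcp_rot: [3.141, 0.0, 1.568]
contact_force: [0.5, 0.2, 3.4]
grip_width: 0.4
finger_force: 1.3
```

Call:
servo_tool(
  linear=[
    [0, 0, 0.006],
    [0, 0, 0.006],
    [0, 0, 0.004],
    [0, 0, 0.002],
    [0, 0, 0],
    [0, 0, 0],
    [0, 0, 0],
    [0, 0, 0],
  ],
  spin=[0, 0, 0, 0, 0, 0, 0, 0],
)

```text
time: 69.35
tool_pos: [595.0, 100.4, 46.1]
tcp_rot: [3.14, 0.0, 1.568]
contact_force: [-1.8, 0.5, 11.6]
grip_width: 0.0
finger_force: 5.7
```

Call:
servo_tool(
  linear=[
    [0, 0, 0.004],
    [0, 0, 0],
    [0, 0, 0],
    [0, 0, 0],
    [0, 0, -0.05],
    [0, 0, -0.1],
    [0, 0, -0.2],
    [0, 0, -0.2],
  ],
  spin=[0, 0, 0, 0, 0, 0, 0, 0],
)

```text
time: 70.35
tool_pos: [594.0, 100.3, 154.3]
tcp_rot: [-3.139, 0.0, 1.568]
contact_force: [0.9, 0.3, 0.2]
grip_width: 0.4
finger_force: 0.0
```

Call:
servo_tool(
  linear=[
    [0, 0, -0.2],
    [0, 0, -0.2],
    [0, 0, -0.2],
    [0, 0, -0.1],
    [0.2, 0, 0],
    [0.2, 0, 0],
    [0.2, 0, 0],
    [0.2, 0, 0],
  ],
  spin=[0, 0, 0, 0, 0, 0, 0, 0],
)

```text
time: 71.35
tool_pos: [594.7, 261.5, 293.3]
tcp_rot: [-3.14, 0.001, 1.568]
contact_force: [0.3, -0.3, -0.5]
grip_width: 0.5
finger_force: 0.0
```

```bash
python3 - <<'E'
from h import *
F={n:cap(n) for n in('top','scene')}
for n in F:
    f,K,T=F[n]
    for b in blobs(hsv(f,*C['red']),12): print(n,'red',cen(b).round(1),ray(K,T,cen(b),228).round(1))
a=F['top'][0][130:300,220:480]; b=F['scene'][0][200:470,150:500]
cv2.imwrite('pics/c10.png',np.vstack([cv2.resize(a,(400,262)),cv2.resize(b,(400,309))]))
print(monitor.get_obs()['tool_pos'])
E
```

```text
top red [360.2 228.6] [504.9 -18.1 228. ]
scene red [291.2 235.5] [505.  -17.3 228. ]
[593.95801173 264.15069065 292.74109818]
```

View pics/c10.png

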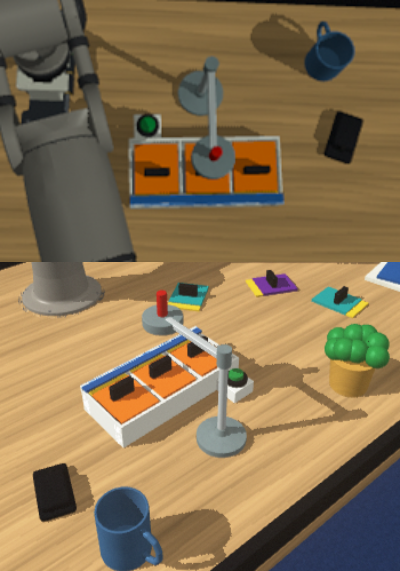

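All three covers are flat, the lamp head is over the box middle, the button has been pressed and released, and the mouse, mug and plant are where they were. Handing in.

```bash
python3 -c "
from plant import workorder
print(workorder.close_job())"
```

```text
the job is handed in; nothing more can be done
None
```

I handed the job in at about 71 s on the robot's clock: all three orange covers are flat in their bays, the lamp head is back over the middle of the box, and the green button was then pressed right down and released. The hand-in gave no verdict, and the mouse, mug and plant were never touched.

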